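Vortex a sample tube, held down on the mixer's cup

TASK

Wake the vortex mixer: press the round push button on its front deck fully down and let it spring back. Then lift out the tube that stands by itself at one end of the tube rack, set it foot down and upright in the mixer's rubber cup, and press the cup with it to about half of its 10 mm travel (5 mm down, neither just touching nor on the stop). Keep it pressed there for at least three seconds, and finish the program while still gripping the tube and holding the cup down; leave the rack, the other tubes and the other things on the bench where they are.

Things in the scene. Friction and masses are not known exactly. Their poses are not given: they have to be found in the camera images.
- mixer: vortex mixer, fixed grey machine 170 x 126 mm, case 56 mm high, domed tower behind that carries the cup (axis at x +24, y 0 mm). Origin on the bench under its middle; x to its back, y to its left seen from the front, z up. In front (-x) is the control deck, 58 mm high: push button at x -56, y +28 mm; 60 mm right of it a black speed knob with a pointer line, 73 mm high, to be left as set
- run_button_top (a point): centre of the top face of the push button: a plain white round cap 22 mm wide that stands 9 mm proud of its 38 mm wide grey ring, 71 mm above the bench when up; it is pressed straight down
- run_button (a joint): travel of the push button in m: 0 up, 0.005 fully down; the spring gives 1.5 N at the start and 5 N fully down, and lifts it again when let go
- cup_floor (a point): centre of the floor of the recess in the mixer's black rubber cup, 105 mm above the bench when up; moves with the cup. The recess is a round funnel: flat floor 18 mm wide, 32 mm wide at the rim 16 mm higher; cup 43 mm wide outside. It stands on a steel stem over a collar; a black line round the stem is level with the collar's top at half travel
- cup (a joint): how far the cup is pressed down, in m: 0 up, 0.010 on its stop. Spring-loaded: it starts to move at 3 N and takes 1 N more for each mm (8 N at 5 mm, 13 N at the stop); it comes up again when let go
- sample_tube: tube to be mixed: glass, 104 mm long, 16 mm wide, its top 20 mm a screw cap 18 mm wide; 17 to 31 g. Origin: centre of its foot; z to the cap. It stands by itself in a corner hole at one end of the rack (rack's x -13, y +60 mm), foot on the rack's floor 6 mm above the bench, top 110 mm above it. Holes are 20 mm wide: it may lean or stand 2 mm off-centre
- tube_rack: loose white plastic rack, 60 x 156 x 60 mm, two rows of six square holes 20 mm wide (rows at x -13 and +13 mm, holes at y +-12, +-36, +-60 mm). Origin: centre of its underside, y along its length, z up. The plate with the holes ends 58 mm above the bench. Mixer and rack swap sides of the bench from start to start
- tube_b: one of the two other tubes, just like the sample tube, at the far end of the rack (its x -13, y -60 mm); leave it
- tube_c: the other of them (the rack's x +13, y -36 mm); leave it
- marker: black marker pen lying near the middle of the bench, 14 x 137 mm; leave it. Origin: its middle, underside
- timer: small bench timer, 64 x 64 x 20 mm, behind; leave it
- petri_dish: glass dish, 64 mm wide, 18 mm high, behind; leave it
- tape_roll: roll of label tape, 68 mm wide, 19 mm high, behind; leave it
- calliper_gauge: steel film applicator frame, 32 x 100 x 26 mm, behind on the right; leave it
- tweezers: steel tweezers, 20 x 132 x 10 mm, on the left; leave them

How it is judged (in metres and radians):
On the way, in this order (a step that is already met when the one before it is completed fails the run):
1. the push button is pressed fully down (value of joint run_button above 0.0042 m), for 0.1 s.
2. the push button is let go and is up again (value of joint run_button below 0.001 m), for 0.1 s.
3. the sample tube is lifted out of the rack (height (world z) of sample_tube above 0.062 m and contact force between the fingers and sample_tube above 1 N), for 0.1 s.
4. the sample tube, gripped and with its foot in the cup, keeps the cup pressed 3 to 7 mm down for 2.5 s (value of joint cup between 0.003 and 0.007 m and contact force between sample_tube and cup above 4 N and distance between sample_tube and cup_floor below 0.007 m and angle between sample_tube's own z axis and vertical below 0.17 rad and contact force between the fingers and sample_tube above 2 N and contact force between each of the arm, the fingers and cup below 0.5 N and linear speed of sample_tube below 0.02 m/s), for 2.5 s.
At the end, for the whole second after the job is handed in: The gripper still holds the sample tube, which stands upright (within 10 degrees) with its foot on the floor of the cup (within 7 mm of its centre) and, still and without help from the robot's own touch, keeps the cup pressed between 3 and 7 mm down (5 mm wanted), with the push button up again (all of step 4 and value of joint run_button below 0.001 m); the arm keeps its last pose, push and grip.
It fails at once if the rack, another tube or another loose thing on the bench is shifted by more than 25 mm (distance of any of tube_rack, tube_b, tube_c, marker, timer, petri_dish, tape_roll, calliper_gauge, tweezers from where it was at the start of the episode above 0.025 m).
It also fails if it takes over 61 s, if anything falls off the work surface, if the arm or the gripper's body presses on something with over 40 N, if the wrist force passes 120 N, or if a joint passes its speed limit or range.

ROBOT

A 6-joint arm with a two-finger parallel gripper is mounted at the origin on a cart in front of the work surface, level with it; the furniture and walls round the work are solid. World frame = base frame: x ahead of the robot, y to its left, z up, the work surface at z = 0. Lengths are in mm, angles in rad, forces in N, time in s.
With the tool pointing down it reaches from about 350 to 800 mm from the base axis. Payload 7.3 kg.
Tool frame: the origin (TCP) lies midway between the tips of the shut fingers; the grasp point (between the pads) lies 19 mm behind it; z points along the fingers, y is the direction in which the jaws open and shut (so a half turn about z gives the same grasp; the last joint's range is limited). The gripper opens to 85 mm and grips with 20 to 120 N. Pads are 22 mm wide; open, the fingers measure 114 mm over their backs; the gripper's body (76 mm by 85 mm) begins 54 mm behind the grasp point. The pads swing forward as they close: fully open they stand 13 mm farther back than shut.
Start: joints at [-1.319, 0.342, 1.524, -0, 1.275, -0.146], TCP at [203.404, -484.016, 231.322] pointing down, gripper open.
Joint ranges: [-2.53, 2.53], [-0.77, 2.02], [0.04, 2.7], [-1, 4.14], [0.28, 2.66], [-3.11, 3.11]. Speed limits (rad/s): [2.57, 2.57, 3.14, 3.14, 3.14, 3.14].

INTERFACE

Orientations are given as a 3x3 rotation matrix whose columns are the frame's x, y, z axes.
In Python, from bench import ctrl, imaging, ticket gives the robot as it stands.
- The arm moves only by the shell command python3 -m inch 'ROWS' [FORCE]. ROWS is JSON, a list of rows, each an object of numbers: "wx", "wy", "wz": the turn, a rotation vector about the tool's x, y, z in degrees; "tx", "ty", "tz": the shift along the tool's x, y, z in m; "claw": the finger opening in m, from 0 to 0.0854. A call has 1 to 12 rows; each row shifts and turns the pose as measured when the row begins, along the tool's axes as they then stand; what a row does not reach is not made up. A row lasts 1/12 s, in which the tool goes at most 41.7 mm and 7.16 degrees, less where a joint would pass 70% of its speed; a pose out of reach is approached as far as the arm can. A call with a gripper value outside its range is refused whole. The fingers move at their own pace and stop on an object; FORCE is the grip in N (left out, the last holds). Time passes only in rows, so rows that do not move let the fingers close. It gives the time, the measured TCP pose, the force and the opening at its end, in the units of the state.
- ctrl.get_state(): the state, without advancing time (a new reading comes with each control period).
- imaging.grab_frame(name): name is "scene" or "top" or "wrist"; returns a dict with "frame" (400x640x3 uint8, red, green, blue), "mtx" (3x3 intrinsics, pixels), "k1" (the pictures are not rectified: a ray, as slopes to the right and down, at radius r is drawn at 1 + k1 r^2 times it, then the intrinsics apply), "view" (4x4, takes a point from world to camera coordinates). Camera axes: x right, y down, z forward; pixel columns grow to the right and rows downward; lengths in mm; the calibration is good to about 2 mm. A picture is of the moment at which its call begins. There is no depth.
- ticket.hand_in(): hands the job in, once; it reports no verdict.
Trained networks look in a picture, given as the dict that the camera call returned (one of the last four; its "shot" number tells which), for a name from the list of things; names that differ only in an ending like _2 or _b are one class to them, and where a whole thing is asked for, a point or a joint stands for the part that bears it (a point fixed in the world has none). Each returns a list of dicts, best first, with "score" (0 to 1); they miss things now and then, are a little off and sometimes report something else, mostly with a low value. They report only what shows in the picture. A call takes as long as a camera call.
- imaging.boxes_of(picture, query): "extent" ([left, top, right, bottom] in pixels, round what is visible of it).
- imaging.landmark_of(picture, query): "location" ([column, row] in pixels: a listed point, or the origin of a listed thing).
The state is a dict: "clock": time; "joint_pos": joint angles; "qvel": joint speeds; "joint_torque": joint torques, N m; "position": TCP position; "eef_rot": TCP orientation; "ft_force": force on the tool from outside, world axes, zero at the start; "ft_torque": the same for the moment, N m; "finger_gap": opening from 0.0 (shut) to 1.0 (fully open).
Only numpy, scipy, OpenCV 4.12 (cv2) and the standard library are available. Lean on these libraries where they do the work, as an engineer would, in place of code of your own. Each camera call takes 0.05 s, during which the arm holds its last target.

## Working session

There is one attempt and no reset: what is moved stays moved. The work goes in short steps, Python scripts to look and compute and a shell command to move; the robot and the scene stay as the last step left them, time stands still between calls to the robot, and variables do not carry over. Pictures are saved under pics/ and viewed, and the job is handed in when it is done.

```bash
ls; mkdir -p pics; cat > h.py <<'E'
import numpy as np, cv2
from bench import ctrl, imaging, ticket
def save(p,name):
    cv2.imwrite('pics/'+name+'.png',cv2.cvtColor(p['frame'],cv2.COLOR_RGB2BGR))
def ray(p,px):
    K=np.array(p['mtx']);V=np.array(p['view'])
    d=np.array([(px[0]-K[0,2])/K[0,0],(px[1]-K[1,2])/K[1,1]])
    u=d.copy()
    for _ in range(50): u=d/(1+p['k1']*(u@u))
    R=V[:3,:3];c=-R.T@V[:3,3]
    return c,R.T@np.array([u[0],u[1],1])
def atz(p,px,z):
    c,d=ray(p,px); return c+d*(z-c[2])/d[2]
def proj(p,X):
    V=np.array(p['view']);x=V[:3,:3]@np.array(X,float)+V[:3,3];u=x[:2]/x[2];u=u*(1+p['k1']*(u@u))
    K=np.array(p['mtx']);return K[:2,:2]@u+K[:2,2]
def tri(obs):
    A=np.zeros((3,3));b=np.zeros(3)
    for p,px in obs:
        c,d=ray(p,px);d=d/np.linalg.norm(d);M=np.eye(3)-np.outer(d,d);A+=M;b+=M@c
    return np.linalg.solve(A,b)
E
python3 - <<'E'
from h import *
np.set_printoptions(precision=1,suppress=True)
print(ctrl.get_state())
for n in ('top','scene'):
    p=imaging.grab_frame(n);save(p,n+'0')
    print(n,p['k1'],np.array(p['mtx']).tolist(), ray(p,(320,200)))
    for q in ('run_button_top','cup_floor','sample_tube','mixer','tube_rack','tube_b','marker','tweezers'):
        print(q,[(np.round(d['location'],1),round(d['score'],2),atz(p,d['location'],{'run_button_top':71,'cup_floor':105,'sample_tube':6,'tube_b':6}.get(q,0))) for d in imaging.landmark_of(p,q)[:4]])
    for q in ('sample_tube','run_button_top'):
        print('box',q,[(np.round(d['extent'],1),round(d['score'],2)) for d in imaging.boxes_of(p,q)[:4]])
E
```

```text
pics
{'clock': 0.0, 'joint_pos': array([-1.3,  0.3,  1.5, -0. ,  1.3, -0.1]), 'qvel': array([-0., -0.,  0., -0.,  0.,  0.]), 'joint_torque': array([ -0. , -43.4, -24.6,  -0. ,   0. ,   0. ]), 'position': array([ 203.3, -483.6,  230.6]), 'eef_rot': array([[ 0.9,  0.4, -0. ],
       [ 0.4, -0.9,  0. ],
       [ 0. , -0. , -1. ]]), 'ft_force': array([-0.1, -0.1,  0.3]), 'ft_torque': array([ 0.,  0., -0.]), 'finger_gap': 1.001530749885918}
top -0.024064430664675986 [[515.7475507229595, 0.0, 318.65196574656045], [0.0, 515.7475507229595, 207.1883304071837], [0.0, 0.0, 1.0]] (array([ 473.2,   -9.8, 1621. ]), array([ 0.1, -0. , -1. ]))
run_button_top [(array([245. , 233.5]), 0.59, array([524.5, 211.2,  71. ]))]
cup_floor [(array([261.9, 214.3]), 0.51, array([578.8, 156. , 105. ]))]
sample_tube [(array([345.5, 254.3]), 0.45, array([455.2, -92.4,   6. ]))]
mixer [(array([264.3, 217.4]), 0.9, array([576.2, 160. ,   0. ])), (array([240.6, 165.4]), 0.35, array([743.3, 233.3,   0. ]))]
tube_rack [(array([368.1, 243. ]), 0.56, array([ 488.9, -164.5,    0. ])), (array([347.2, 251.4]), 0.51, array([4
[... 748 characters left out ...]
.3,    6. ]))]
mixer [(array([265.1, 252.8]), 0.69, array([567.7, 163. ,   0. ])), (array([262.7, 213.3]), 0.68, array([725.1, 105.9,   0. ]))]
tube_rack [(array([381.9, 231.4]), 0.94, array([ 490.7, -155. ,    0. ])), (array([344.8, 255.8]), 0.16, array([458.9, -13.8,   0. ]))]
tube_b [(array([397.8, 220.6]), 0.66, array([ 501.6, -218.2,    6. ])), (array([386.1, 220. ]), 0.53, array([ 519.8, -190.4,    6. ]))]
marker [(array([342.7, 255.3]), 0.48, array([463., -10.,   0.]))]
tweezers [(array([173.2, 285.9]), 0.72, array([568.2, 398.5,   0. ])), (array([383.6, 228.7]), 0.28, array([ 497.7, -166. ,    0. ]))]
box sample_tube [(array([317.8, 247.1, 366.2, 263.3]), 0.39)]
box run_button_top []
```

```bash
python3 - <<'E'
import cv2
a=cv2.imread('pics/top0.png')[130:310,170:430];cv2.imwrite('pics/top0z.png',cv2.resize(a,None,fx=3,fy=3,interpolation=cv2.INTER_CUBIC))
a=cv2.imread('pics/scene0.png')[150:330,170:430];cv2.imwrite('pics/scene0z.png',cv2.resize(a,None,fx=3,fy=3,interpolation=cv2.INTER_CUBIC))
E
```

```text
(no output)
```

View pics/top0z.png

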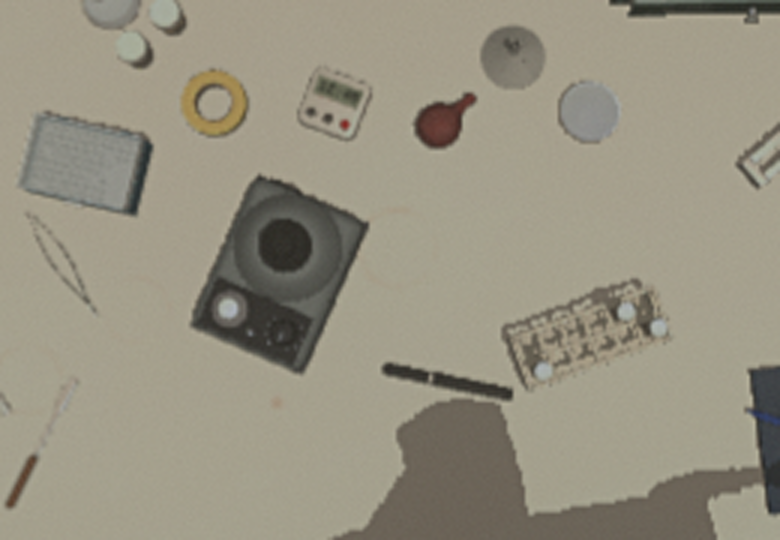

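View pics/scene0z.png

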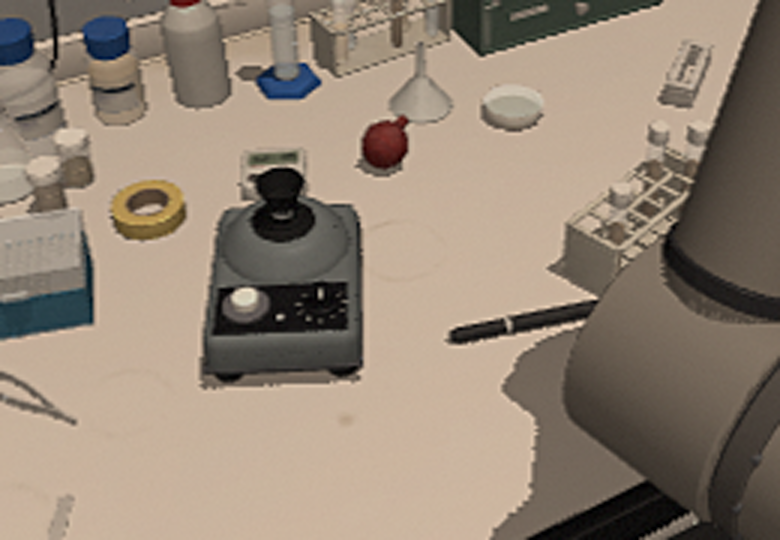

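The top view shows the tube cap at about (351,253.7), the button at (246,233) and the cup at (265,212). The rack is on the right and the marker lies between it and the mixer.

```bash
python3 - <<'E'
from h import *
np.set_printoptions(precision=1,suppress=True)
p=imaging.grab_frame('top');s=imaging.grab_frame('scene')
g=cv2.cvtColor(p['frame'],cv2.COLOR_RGB2GRAY)
def blob(x,y,r,thr):
    m=g[y-r:y+r+1,x-r:x+r+1].astype(float);w=np.clip(m-thr,0,None)
    Y,X=np.mgrid[y-r:y+r+1,x-r:x+r+1];return (w*X).sum()/w.sum(),(w*Y).sum()/w.sum()
print(g[250:258,346:357]);print(g[228:239,240:252])
b=blob(246,233,5,170);c=blob(351,254,4,185);print(b,c)
B=atz(p,b,71);T=atz(p,c,110);C=atz(p,(265,212),121)
print(B,T,C)
print('others',atz(p,(170+626/3,130+312/3),110),atz(p,(170+658/3,130+327/3),110))
print('tri btn',tri([(p,b),(s,(170+244/3,150+298/3))]))
# cup rim top centre in scene approx (281,178)
print('cup', tri([(p,(265,212)),(s,(170+281/3,150+176/3))]))
print('btn->cup',C-B)
E
```

```text
[[ 93  94  89  98 113 119 131 149 141 137 105]
 [ 96  85  85 134 159 159 155 157 115  99 116]
 [103  71 111 168 172 172 172 168 130 120 153]
 [123  76 142 173 172 170 172 170 138 149 159]
 [149  91 135 167 173 171 171 170 143 141 147]
 [154 118 124 159 170 169 164 156 145 140 135]
 [159 155 140 145 154 154 150 136 143 148 139]
 [152 148 146 139 134 135 151 141 153 153 144]]
[[ 52  53  75  91  96  99 103  97  96  95  81  59]
 [ 53  65  91  96 118 131 136 123  99  99  98  74]
 [ 58  84  94 115 154 172 171 164 136 100  98  96]
 [ 59  91  98 155 172 171 171 176 169 117  99 106]
 [ 66  92 111 164 171 169 171 172 175 129 103 104]
 [ 67  92 108 163 175 170 170 175 174 126 102 104]
 [ 62  89  95 151 170 172 174 174 161 113 103 103]
 [ 56  92  97 122 152 156 162 156 126 107 101  98]
 [ 53  75  93  99 110 110 123 107 101 104  98  78]
 [ 51  55  76  90  98 101 103  99 103  95  76  55]
 [ 52  48  54  70  83  92  92  94  90  74  58  52]]
(np.float64(246.30434782608697), np.float64(232.3913043478261)) (np.float64(nan), np.float64(nan))
[527.7 207.3  71. ] [nan nan nan] [584.3 145.1 121. ]
others [ 513.5 -185.7  110. ] [ 498.2 -216.5  110. ]
tri btn [528.1 208.4  66.5]
cup [584.7 146.4 127.9]
btn->cup [ 56.5 -62.2  50. ]<stdin>:7: RuntimeWarning: invalid value encountered in scalar divide
```

```bash
cat >> h.py <<'E'
def go(x,y,z,n=1):
    s=ctrl.get_state();d=np.array([x,y,z])-s['position'];t=np.array(s['eef_rot']).T@d
    R=np.array(s['eef_rot'])
    print('clk',round(s['clock'],2),'pos',np.round(s['position'],1),'F',np.round(s['ft_force'],2),'gap',round(s['finger_gap']*85.4,1),'yaw',round(np.degrees(np.arctan2(R[1,0],R[0,0])),1),'tilt',np.round(R[:2,2],3),'tooldelta mm',np.round(t,1),'per row',np.round(t/n/1000,4))
E
python3 - <<'E'
from h import *
p=imaging.grab_frame('top')
print(atz(p,(351.1,253.2),110), ctrl.get_state()['eef_rot'])
go(527.7,207.5,140,20)
E
```

```text
[ 459.19657972 -103.5168453   110.        ] [[ 9.21919220e-01  3.87382177e-01  1.91175074e-05]
 [ 3.87382177e-01 -9.21919220e-01 -2.99876085e-05]
 [ 6.00813247e-06  3.50519343e-05 -9.99999999e-01]]
clk 1.25 pos [ 203.4 -484.   231.3] F [ 0.51 -0.29  0.9 ] gap 85.6 yaw 22.8 tilt [ 0. -0.] tooldelta mm [ 566.9 -511.9   91.3] per row [ 0.0283 -0.0256  0.0046]
```

```bash
python3 -m inch '[{"tx":0.028,"ty":-0.0255,"tz":0,"claw":0},{"tx":0.028,"ty":-0.0255,"tz":0,"claw":0},{"tx":0.028,"ty":-0.0255,"tz":0,"claw":0},{"tx":0.028,"ty":-0.0255,"tz":0,"claw":0},{"tx":0.028,"ty":-0.0255,"tz":0,"claw":0},{"tx":0.028,"ty":-0.0255,"tz":0,"claw":0},{"tx":0.028,"ty":-0.0255,"tz":0,"claw":0},{"tx":0.028,"ty":-0.0255,"tz":0,"claw":0},{"tx":0.028,"ty":-0.0255,"tz":0,"claw":0},{"tx":0.028,"ty":-0.0255,"tz":0,"claw":0},{"tx":0.028,"ty":-0.0255,"tz":0,"claw":0},{"tx":0.028,"ty":-0.0255,"tz":0,"claw":0}]' 60; python3 -c "
from h import *
go(527.7,207.5,140,10)"
```

```text
clk 1.25 pos [ 203.4 -484.   231.3] F [ 0.51 -0.29  0.9 ] gap 85.6 yaw 22.8 tilt [ 0. -0.] tooldelta mm [ 566.9 -511.9   91.3] per row [ 0.0567 -0.0512  0.0091]invalid input at $[0]: expected keys wx, wy, wz, tx, ty, tz, claw
```

All keys are required in every row.

```bash
python3 -m inch '[{"wx":0,"wy":0,"wz":0,"tx":0.028,"ty":-0.0255,"tz":0,"claw":0},{"wx":0,"wy":0,"wz":0,"tx":0.028,"ty":-0.0255,"tz":0,"claw":0},{"wx":0,"wy":0,"wz":0,"tx":0.028,"ty":-0.0255,"tz":0,"claw":0},{"wx":0,"wy":0,"wz":0,"tx":0.028,"ty":-0.0255,"tz":0,"claw":0},{"wx":0,"wy":0,"wz":0,"tx":0.028,"ty":-0.0255,"tz":0,"claw":0},{"wx":0,"wy":0,"wz":0,"tx":0.028,"ty":-0.0255,"tz":0,"claw":0},{"wx":0,"wy":0,"wz":0,"tx":0.028,"ty":-0.0255,"tz":0,"claw":0},{"wx":0,"wy":0,"wz":0,"tx":0.028,"ty":-0.0255,"tz":0,"claw":0},{"wx":0,"wy":0,"wz":0,"tx":0.028,"ty":-0.0255,"tz":0,"claw":0},{"wx":0,"wy":0,"wz":0,"tx":0.028,"ty":-0.0255,"tz":0,"claw":0},{"wx":0,"wy":0,"wz":0,"tx":0.028,"ty":-0.0255,"tz":0,"claw":0},{"wx":0,"wy":0,"wz":0,"tx":0.028,"ty":-0.0255,"tz":0,"claw":0}]' 60; python3 -c "
from h import *
go(527.7,207.5,140,10)"
```

```text
clock: 2.25
position: [399.9, -61.6, 230.5]
eef_rot: [[0.927, 0.374, 0.004], [0.374, -0.927, -0.006], [0.002, 0.007, -1.0]]
ft_force: [1.0, -0.8, 0.1]
finger_gap: -0.001
clk 2.25 pos [399.9 -61.6 230.5] F [ 0.99 -0.77  0.13] gap -0.1 yaw 22.0 tilt [ 0.004 -0.006] tooldelta mm [ 219.  -202.3   89.5] per row [ 0.0219 -0.0202  0.0089]
```

```bash
python3 -m inch '[{"wx":0,"wy":0,"wz":0,"tx":0.025,"ty":-0.023,"tz":0.01,"claw":0},{"wx":0,"wy":0,"wz":0,"tx":0.025,"ty":-0.023,"tz":0.01,"claw":0},{"wx":0,"wy":0,"wz":0,"tx":0.025,"ty":-0.023,"tz":0.01,"claw":0},{"wx":0,"wy":0,"wz":0,"tx":0.025,"ty":-0.023,"tz":0.01,"claw":0},{"wx":0,"wy":0,"wz":0,"tx":0.025,"ty":-0.023,"tz":0.01,"claw":0},{"wx":0,"wy":0,"wz":0,"tx":0.025,"ty":-0.023,"tz":0.01,"claw":0},{"wx":0,"wy":0,"wz":0,"tx":0.025,"ty":-0.023,"tz":0.01,"claw":0},{"wx":0,"wy":0,"wz":0,"tx":0.025,"ty":-0.023,"tz":0.01,"claw":0},{"wx":0,"wy":0,"wz":0,"tx":0,"ty":0,"tz":0,"claw":0}]'; python3 -c "
from h import *
go(527.7,207.5,80,1)
p=imaging.grab_frame('wrist');save(p,'w1')
print(proj(p,(527.7,207.5,71)),imaging.landmark_of(p,'run_button_top')[:2])
"
```

```text
clock: 3.0
position: [523.7, 203.8, 148.0]
eef_rot: [[0.925, 0.38, 0.014], [0.38, -0.925, -0.006], [0.011, 0.011, -1.0]]
ft_force: [-1.3, -0.6, -0.2]
finger_gap: 0.003
clk 3.0 pos [523.7 203.8 148. ] F [-1.34 -0.62 -0.21] gap 0.2 yaw 22.4 tilt [ 0.014 -0.006] tooldelta mm [ 4.4 -2.6 68. ] per row [ 0.0044 -0.0026  0.068 ]
[313.1189107  199.89202466] [{'location': [311.1, 195.4], 'score': 0.88}]
```

View pics/w1.png

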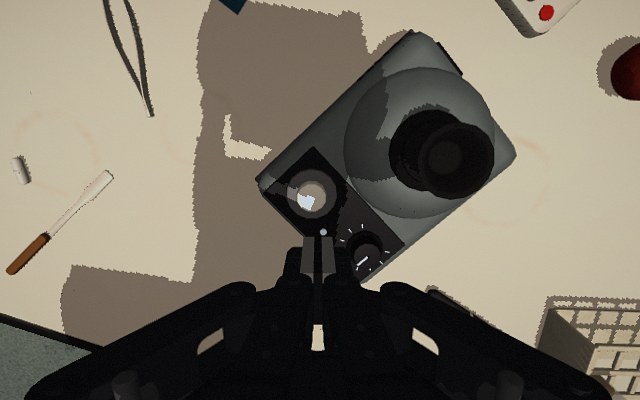

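Wrist view: button cap at about (312,197), just ahead of the shut fingertips, and the cup's rim at about (455,160). I'll compare both with the top-view estimates.

```bash
python3 -c "
from h import *
go(527.7,207.5,80,1)
p=imaging.grab_frame('wrist')
print(atz(p,(312,197),71),atz(p,(455,161),121))
c=imaging.landmark_of(p,'cup_floor')[:1]; print(c, atz(p,c[0]['location'],105))
go(528.5,208.5,74,1)
"
```

```text
clk 3.1 pos [522.4 200.2 149.3] F [-0.31  0.3  -0.33] gap -0.1 yaw 22.3 tilt [ 0.014 -0.008] tooldelta mm [ 7.  -5.6 69.3] per row [ 0.007  -0.0056  0.0693]
[527.76028072 205.15494544  71.        ] [588.22882798 146.98268445 121.        ]
[{'location': [439.7, 148.7], 'score': 0.97}] [591.38830053 151.16347291 105.        ]
clk 3.2 pos [522.5 198.5 150.4] F [-0.7  -0.89  0.18] gap 0.3 yaw 22.2 tilt [ 0.015 -0.008] tooldelta mm [ 8.4 -8.  76.4] per row [ 0.0084 -0.008   0.0764]
```

```bash
python3 -m inch '[{"wx":0.6,"wy":-0.6,"wz":0,"tx":0.008,"ty":-0.007,"tz":0.02,"claw":0},{"wx":0,"wy":0,"wz":0,"tx":0,"ty":0,"tz":0.02,"claw":0},{"wx":0,"wy":0,"wz":0,"tx":0,"ty":0,"tz":0.015,"claw":0},{"wx":0,"wy":0,"wz":0,"tx":0,"ty":0,"tz":0.005,"claw":0},{"wx":0,"wy":0,"wz":0,"tx":0,"ty":0,"tz":0,"claw":0}]'; python3 -c "
from h import *
go(528,206.5,74,1)
"
```

```text
clock: 3.62
position: [529.5, 201.9, 94.3]
eef_rot: [[0.929, 0.37, 0.01], [0.37, -0.929, -0.001], [0.008, 0.004, -1.0]]
ft_force: [-0.2, 0.4, 1.0]
finger_gap: -0.0
clk 3.62 pos [529.5 201.9  94.3] F [-0.18  0.39  1.  ] gap -0.0 yaw 21.7 tilt [ 0.01  -0.001] tooldelta mm [ 0.2 -4.9 20.3] per row [ 0.0002 -0.0049  0.0203]
```

```bash
python3 -m inch '[{"wx":0.2,"wy":-0.5,"wz":0,"tx":0,"ty":-0.005,"tz":0.01,"claw":0},{"wx":0,"wy":0,"wz":0,"tx":0,"ty":-0.001,"tz":0.008,"claw":0},{"wx":0,"wy":0,"wz":0,"tx":0,"ty":0,"tz":0,"claw":0},{"wx":0,"wy":0,"wz":0,"tx":0,"ty":0,"tz":0,"claw":0}]'; python3 -c "
from h import *
go(528,206.5,66,1)
p=imaging.grab_frame('scene');save(p,'s1')
a=cv2.imread('pics/s1.png')[180:280,200:330];cv2.imwrite('pics/s1z.png',cv2.resize(a,None,fx=5,fy=5))
"
```

```text
clock: 3.95
position: [528.5, 206.1, 78.1]
eef_rot: [[0.93, 0.367, 0.004], [0.367, -0.93, -0.0], [0.003, 0.001, -1.0]]
ft_force: [0.5, -0.1, 0.0]
finger_gap: 0.0
clk 3.95 pos [528.5 206.1  78.1] F [ 0.49 -0.1   0.01] gap 0.0 yaw 21.5 tilt [ 0.004 -0.   ] tooldelta mm [-0.4 -0.6 12.1] per row [-0.0004 -0.0006  0.0121]
```

View pics/s1z.png

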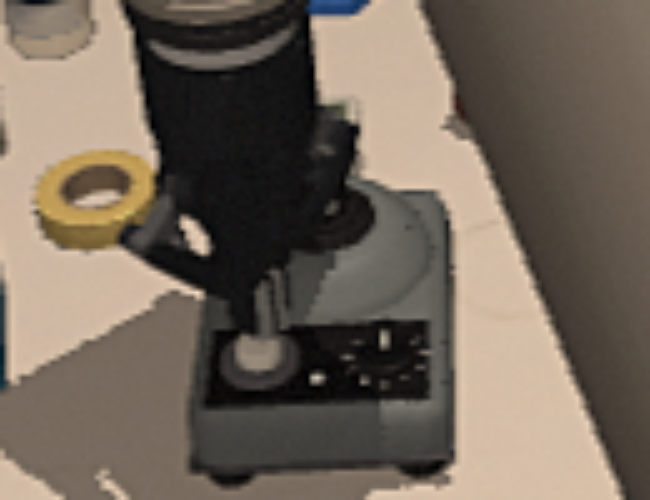

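The shut fingers are centred over the white cap. The knuckles lean towards the cup, so I'll check the wrist joint before deciding whether to turn.

```bash
python3 -c "
from h import *
print(ctrl.get_state()['joint_pos'])
p=imaging.grab_frame('wrist');save(p,'w2')"
```

```text
[ 2.37286071e-01  5.77537305e-01  1.60268045e+00 -1.07797265e-03
  9.57959669e-01  1.43323591e+00]
```

View pics/w2.png

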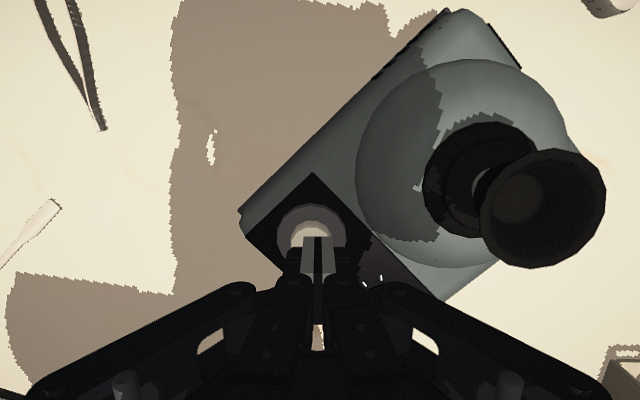

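```bash
python3 -m inch '[{"wx":0,"wy":0,"wz":6,"tx":0,"ty":0,"tz":0,"claw":0},{"wx":0,"wy":0,"wz":6,"tx":0,"ty":0,"tz":0,"claw":0},{"wx":0,"wy":0,"wz":6,"tx":0,"ty":0,"tz":0,"claw":0},{"wx":0,"wy":0,"wz":6,"tx":0,"ty":0,"tz":0,"claw":0},{"wx":0,"wy":0,"wz":6,"tx":0,"ty":0,"tz":0,"claw":0},{"wx":0,"wy":0,"wz":6,"tx":0,"ty":0,"tz":0,"claw":0},{"wx":0,"wy":0,"wz":0,"tx":0,"ty":0,"tz":0,"claw":0}]'; python3 -c "
from h import *
go(528,206.5,72,1)
"
```

```text
clock: 4.63
position: [530.1, 207.1, 81.4]
eef_rot: [[0.961, -0.277, 0.009], [-0.277, -0.961, 0.001], [0.009, -0.004, -1.0]]
ft_force: [0.4, -0.2, 0.9]
finger_gap: 0.001
clk 4.63 pos [530.1 207.1  81.4] F [ 0.41 -0.19  0.88] gap 0.1 yaw -16.1 tilt [0.009 0.001] tooldelta mm [-1.9  1.2  9.4] per row [-0.0019  0.0012  0.0094]
```

Now press in small rows.

```bash
python3 -m inch '[{"wx":-0.2,"wy":-0.5,"wz":0,"tx":-0.002,"ty":0.001,"tz":0.006,"claw":0},{"wx":0,"wy":0,"wz":0,"tx":0,"ty":0,"tz":0.004,"claw":0},{"wx":0,"wy":0,"wz":0,"tx":0,"ty":0,"tz":0.003,"claw":0},{"wx":0,"wy":0,"wz":0,"tx":0,"ty":0,"tz":0.003,"claw":0}]'; python3 -c "
from h import *
go(528,206.5,66,1)
"
```

```text
clock: 4.97
position: [528.8, 207.1, 65.8]
eef_rot: [[0.964, -0.268, 0.002], [-0.268, -0.964, 0.001], [0.002, -0.002, -1.0]]
ft_force: [-2.5, -1.7, 16.3]
finger_gap: -0.0
clk 4.97 pos [528.8 207.1  65.8] F [-2.51 -1.74 16.25] gap -0.0 yaw -15.5 tilt [0.002 0.001] tooldelta mm [-0.7  0.8 -0.2] per row [-0.0007  0.0008 -0.0002]
```

16 N with the tip at 65.8 mm means the button is on its stop. I'll hold, then release upwards.

```bash
python3 -m inch '[{"wx":0,"wy":0,"wz":0,"tx":0,"ty":0,"tz":0.001,"claw":0},{"wx":0,"wy":0,"wz":0,"tx":0,"ty":0,"tz":0.001,"claw":0},{"wx":0,"wy":0,"wz":0,"tx":0,"ty":0,"tz":0.001,"claw":0}]'; python3 -m inch '[{"wx":0,"wy":0,"wz":0,"tx":0,"ty":0,"tz":-0.01,"claw":0},{"wx":0,"wy":0,"wz":0,"tx":0,"ty":0,"tz":-0.02,"claw":0},{"wx":0,"wy":0,"wz":0,"tx":0,"ty":0,"tz":-0.03,"claw":0},{"wx":0,"wy":0,"wz":0,"tx":0,"ty":0,"tz":-0.03,"claw":0},{"wx":0,"wy":0,"wz":0,"tx":0,"ty":0,"tz":-0.03,"claw":0}]'; python3 -c "
from h import *
go(459.2,-103.5,170,9)
p=imaging.grab_frame('wrist');save(p,'w3')
print(imaging.landmark_of(p,'cup_floor')[:1])
"
```

```text
clock: 5.22
position: [528.9, 207.1, 66.0]
eef_rot: [[0.965, -0.264, 0.004], [-0.264, -0.965, 0.001], [0.003, -0.002, -1.0]]
ft_force: [-3.5, -1.6, 9.7]
finger_gap: 0.004
clock: 5.63
position: [524.4, 205.9, 183.7]
eef_rot: [[0.966, -0.259, -0.012], [-0.259, -0.966, -0.003], [-0.011, 0.006, -1.0]]
ft_force: [0.2, 0.2, -0.2]
finger_gap: -0.004
clk 5.63 pos [524.4 205.9 183.7] F [ 0.2   0.16 -0.16] gap -0.3 yaw -15.0 tilt [-0.012 -0.003] tooldelta mm [ 17.2 315.7  15.3] per row [0.0019 0.0351 0.0017]
[{'location': [373.8, 92.2], 'score': 0.67}]
```

View pics/w3.png

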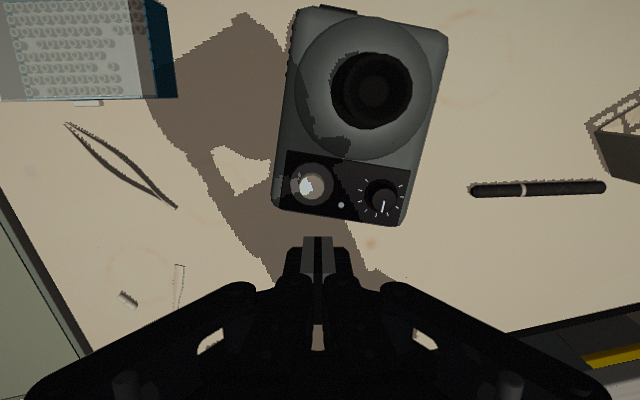

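Wrist view: button back up at (312,185), cup at (373,92), marker untouched at about (540,188). Now on to the tube, opening the fingers partway.

```bash
python3 -m inch '[{"wx":0.3,"wy":0.6,"wz":0,"tx":0.002,"ty":0.036,"tz":0,"claw":0.05},{"wx":0,"wy":0,"wz":0,"tx":0.002,"ty":0.036,"tz":0,"claw":0.05},{"wx":0,"wy":0,"wz":0,"tx":0.002,"ty":0.036,"tz":0,"claw":0.05},{"wx":0,"wy":0,"wz":0,"tx":0.002,"ty":0.036,"tz":0,"claw":0.05},{"wx":0,"wy":0,"wz":0,"tx":0.002,"ty":0.036,"tz":0,"claw":0.05},{"wx":0,"wy":0,"wz":0,"tx":0.002,"ty":0.036,"tz":0,"claw":0.05},{"wx":0,"wy":0,"wz":0,"tx":0,"ty":0.036,"tz":0,"claw":0.05},{"wx":0,"wy":0,"wz":0,"tx":0,"ty":0.03,"tz":0,"claw":0.05},{"wx":0,"wy":0,"wz":0,"tx":0,"ty":0,"tz":0,"claw":0.05}]'; python3 -c "
from h import *
p=imaging.grab_frame('wrist');save(p,'w4')
go(459.2,-103.5,160,1)
print(proj(p,(459.2,-103.5,110)),imaging.landmark_of(p,'sample_tube')[:3])
"
```

```text
clock: 6.48
position: [463.5, -77.4, 183.5]
eef_rot: [[0.97, -0.244, 0.011], [-0.244, -0.97, 0.004], [0.009, -0.007, -1.0]]
ft_force: [0.3, -0.1, -0.0]
finger_gap: 0.588
clk 6.53 pos [463.8 -75.6 183.4] F [-0.44  0.49 -0.72] gap 50.0 yaw -14.1 tilt [0.011 0.005] tooldelta mm [ 2.1 28.3 23.2] per row [0.0021 0.0283 0.0232]
[355.8568754  205.49186906] [{'location': [341.9, 176.1], 'score': 0.78}]
```

View pics/w4.png

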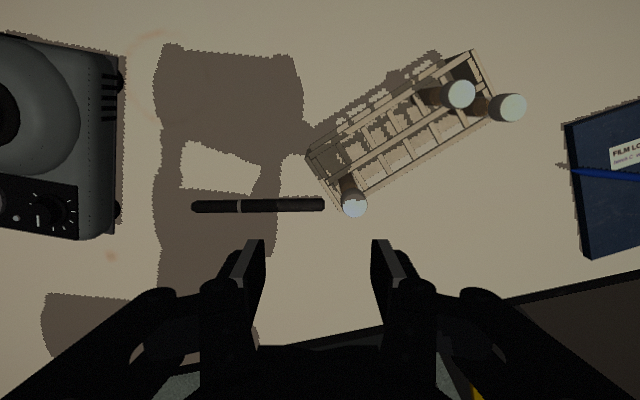

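The tube's cap is at (355,203), 2 px from where the top view puts it. Align above it first, then go down.

```bash
python3 -m inch '[{"wx":0.4,"wy":-0.6,"wz":0,"tx":0.002,"ty":0.014,"tz":0,"claw":0.05},{"wx":0,"wy":0,"wz":0,"tx":0,"ty":0.013,"tz":0,"claw":0.05},{"wx":0,"wy":0,"wz":0,"tx":0,"ty":0,"tz":0.02,"claw":0.05},{"wx":0,"wy":0,"wz":0,"tx":0,"ty":0,"tz":0.015,"claw":0.05},{"wx":0,"wy":0,"wz":0,"tx":0,"ty":0,"tz":0,"claw":0.05},{"wx":0,"wy":0,"wz":0,"tx":0,"ty":0,"tz":0,"claw":0.05}]'; python3 -c "
from h import *
p=imaging.grab_frame('wrist');save(p,'w5')
go(459.3,-103.4,80,1)
print(proj(p,(459.2,-103.5,110)),imaging.landmark_of(p,'sample_tube')[:3])
"
```

```text
clock: 7.08
position: [461.2, -95.0, 146.5]
eef_rot: [[0.972, -0.234, 0.002], [-0.234, -0.972, 0.018], [-0.002, -0.018, -1.0]]
ft_force: [-0.7, -0.1, -0.1]
finger_gap: 0.583
clk 7.13 pos [461.2 -94.9 146.6] F [ 0.2  -0.37  0.03] gap 49.6 yaw -13.5 tilt [0.002 0.018] tooldelta mm [ 0.3  9.9 66.4] per row [0.0003 0.0099 0.0664]
[333.16700777 226.98071563] [{'location': [330.5, 184.3], 'score': 0.57}]
```

View pics/w5.png

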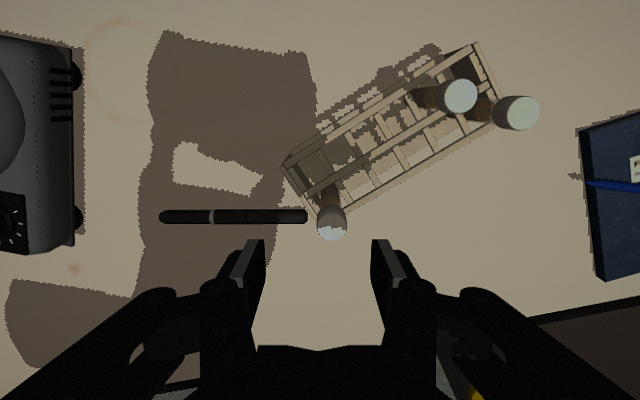

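Cap at (332,222), so about 1.5 mm farther in x than predicted. I'll use x 461 and also correct the 1° tilt.

```bash
python3 -m inch '[{"wx":-1.0,"wy":0.1,"wz":0,"tx":0.001,"ty":0.009,"tz":0.006,"claw":0.05},{"wx":0,"wy":0,"wz":0,"tx":0,"ty":0,"tz":0.01,"claw":0.05},{"wx":0,"wy":0,"wz":0,"tx":0,"ty":0,"tz":0,"claw":0.05}]'; python3 -c "
from h import *
p=imaging.grab_frame('wrist')
g=p['frame'];save(p,'w6');go(460.7,-103.4,80,1)
m=(g.min(2)>150).astype('uint8'); m[:150]=0;n,l,s,c=cv2.connectedComponentsWithStats(m[:, :])
print([(s[i],c[i]) for i in range(1,n) if 80<s[i][4]<3000], proj(p,(460.7,-103.4,110)))
"
```

```text
clock: 7.43
position: [461.9, -104.7, 132.1]
eef_rot: [[0.973, -0.231, 0.005], [-0.231, -0.973, -0.004], [0.005, 0.003, -1.0]]
ft_force: [-1.0, -0.5, -0.4]
finger_gap: 0.586
clk 7.48 pos [ 462.3 -104.9  133. ] F [ 0.82  0.75 -0.26] gap 49.9 yaw -13.4 tilt [ 0.006 -0.005] tooldelta mm [-2.3 -1.2 53. ] per row [-0.0023 -0.0012  0.053 ]
[(array([303, 241,  23,  15, 179], dtype=int32), array([313.52513966, 249.43575419]))] [315.27119965 239.39883261]
```

View pics/w6.png

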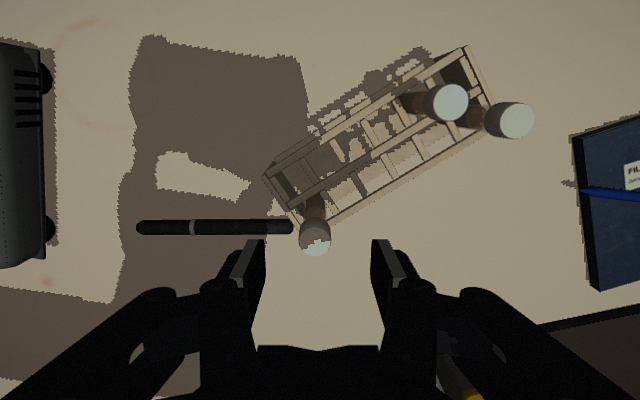

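The cap top is centred at (315,240), matching the prediction of (315.3,239.4). Going down.

```bash
python3 -m inch '[{"wx":0.2,"wy":-0.3,"wz":0,"tx":-0.0015,"ty":-0.001,"tz":0.014,"claw":0.05},{"wx":0,"wy":0,"wz":0,"tx":0,"ty":0,"tz":0.014,"claw":0.05},{"wx":0,"wy":0,"wz":0,"tx":0,"ty":0,"tz":0.012,"claw":0.05},{"wx":0,"wy":0,"wz":0,"tx":0,"ty":0,"tz":0.008,"claw":0.05},{"wx":0,"wy":0,"wz":0,"tx":0,"ty":0,"tz":0.002,"claw":0.05},{"wx":0,"wy":0,"wz":0,"tx":0,"ty":0,"tz":0,"claw":0.05}]'; python3 -c "
from h import *
p=imaging.grab_frame('scene');save(p,'s7')
a=cv2.imread('pics/s7.png')[170:290,330:460];cv2.imwrite('pics/s7z.png',cv2.resize(a,None,fx=5,fy=5))
go(460.7,-103.4,80,1)
"
```

```text
clock: 7.98
position: [464.4, -105.6, 85.1]
eef_rot: [[0.973, -0.231, 0.009], [-0.231, -0.973, -0.005], [0.01, 0.003, -1.0]]
ft_force: [-0.1, 0.3, -0.4]
finger_gap: 0.586
clk 8.03 pos [ 464.5 -105.6   85.4] F [-0.38 -0.03  0.29] gap 49.9 yaw -13.3 tilt [ 0.009 -0.005] tooldelta mm [-4.3 -1.3  5.4] per row [-0.0043 -0.0013  0.0054]
```

View pics/s7z.png

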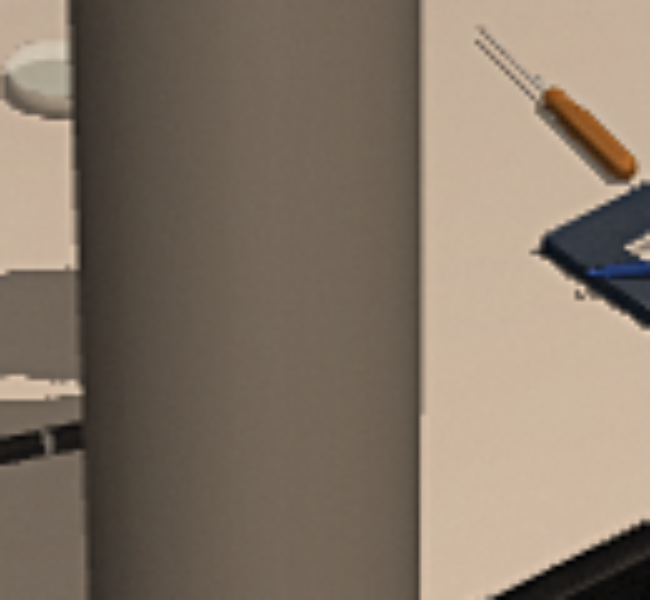

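The arm blocks the scene view. I'll correct the x offset and the last few mm, then close.

```bash
python3 -m inch '[{"wx":0.2,"wy":-0.6,"wz":0,"tx":-0.004,"ty":-0.001,"tz":0.003,"claw":0.05},{"wx":0,"wy":0,"wz":0,"tx":0,"ty":0,"tz":0.002,"claw":0.05},{"wx":0,"wy":0,"wz":0,"tx":0,"ty":0,"tz":0,"claw":0.05}]'; python3 -c "
from h import *
p=imaging.grab_frame('wrist');save(p,'w8')
go(460.7,-103.4,80,1)
"
```

```text
clock: 8.28
position: [461.5, -104.0, 81.6]
eef_rot: [[0.973, -0.231, 0.002], [-0.231, -0.973, -0.0], [0.002, -0.0, -1.0]]
ft_force: [0.4, -0.2, 1.0]
finger_gap: 0.583
clk 8.33 pos [ 461.5 -104.1   81.7] F [-0.06  0.46  1.06] gap 50.0 yaw -13.3 tilt [ 0.002 -0.   ] tooldelta mm [-1.  -0.4  1.7] per row [-0.001  -0.0004  0.0017]
```

View pics/w8.png

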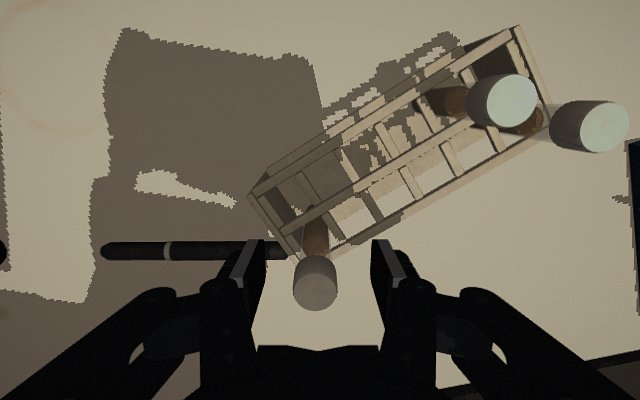

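The cap at (315,288) is centred between the pads. Closing with 50 N.

```bash
python3 -m inch '[{"wx":0,"wy":0,"wz":0,"tx":-0.001,"ty":0,"tz":0.001,"claw":0.01},{"wx":0,"wy":0,"wz":0,"tx":0,"ty":0,"tz":0,"claw":0.01},{"wx":0,"wy":0,"wz":0,"tx":0,"ty":0,"tz":0,"claw":0.01},{"wx":0,"wy":0,"wz":0,"tx":0,"ty":0,"tz":0,"claw":0.01},{"wx":0,"wy":0,"wz":0,"tx":0,"ty":0,"tz":0,"claw":0.01},{"wx":0,"wy":0,"wz":0,"tx":0,"ty":0,"tz":0,"claw":0.01}]' 50; python3 -c "
from h import *
p=imaging.grab_frame('wrist');save(p,'w9')
go(460.7,-103.4,80,1)
"
```

```text
clock: 8.83
position: [461.0, -103.9, 81.5]
eef_rot: [[0.973, -0.231, 0.004], [-0.231, -0.973, -0.001], [0.004, -0.0, -1.0]]
ft_force: [-0.5, 0.3, -0.1]
finger_gap: 0.189
clk 8.88 pos [ 461.  -103.9   81.5] F [-0.2  -0.56 -0.41] gap 16.6 yaw -13.3 tilt [ 0.003 -0.001] tooldelta mm [-0.4 -0.4  1.5] per row [-0.0004 -0.0004  0.0015]
```

View pics/w9.png

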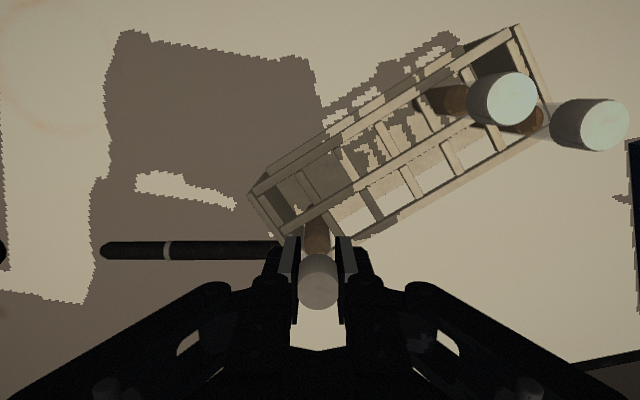

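Gripped: opening 16.6 mm, tube between the pads. Lift straight up.

```bash
python3 -m inch '[{"wx":0,"wy":0,"wz":0,"tx":0,"ty":0,"tz":-0.008,"claw":0.01},{"wx":0,"wy":0,"wz":0,"tx":0,"ty":0,"tz":-0.012,"claw":0.01},{"wx":0,"wy":0,"wz":0,"tx":0,"ty":0,"tz":-0.015,"claw":0.01},{"wx":0,"wy":0,"wz":0,"tx":0,"ty":0,"tz":-0.015,"claw":0.01},{"wx":0,"wy":0,"wz":0,"tx":0,"ty":0,"tz":-0.015,"claw":0.01},{"wx":0,"wy":0,"wz":0,"tx":0,"ty":0,"tz":-0.015,"claw":0.01},{"wx":0,"wy":0,"wz":0,"tx":0,"ty":0,"tz":-0.015,"claw":0.01},{"wx":0,"wy":0,"wz":0,"tx":0,"ty":0,"tz":-0.02,"claw":0.01},{"wx":0,"wy":0,"wz":0,"tx":0,"ty":0,"tz":-0.02,"claw":0.01},{"wx":0,"wy":0,"wz":0,"tx":0,"ty":0,"tz":-0.02,"claw":0.01},{"wx":0,"wy":0,"wz":0,"tx":0,"ty":0,"tz":0,"claw":0.01},{"wx":0,"wy":0,"wz":0,"tx":0,"ty":0,"tz":0,"claw":0.01}]'; python3 -c "
from h import *
p=imaging.grab_frame('wrist');save(p,'w10')
q=imaging.grab_frame('top');save(q,'t10')
go(586,147,235,9)
print(imaging.landmark_of(p,'sample_tube')[:2])
"
```

```text
clock: 9.88
position: [458.9, -103.3, 249.0]
eef_rot: [[0.973, -0.231, 0.003], [-0.231, -0.973, -0.001], [0.003, 0.0, -1.0]]
ft_force: [-0.2, 0.6, -0.8]
finger_gap: 0.192
clk 9.98 pos [ 458.8 -103.2  248.2] F [-0.08  0.24 -0.26] gap 16.1 yaw -13.3 tilt [ 0.002 -0.   ] tooldelta mm [  66.1 -272.8   13.4] per row [ 0.0073 -0.0303  0.0015]
[{'location': [316.5, 210.0], 'score': 0.88}]
```

View pics/w10.png

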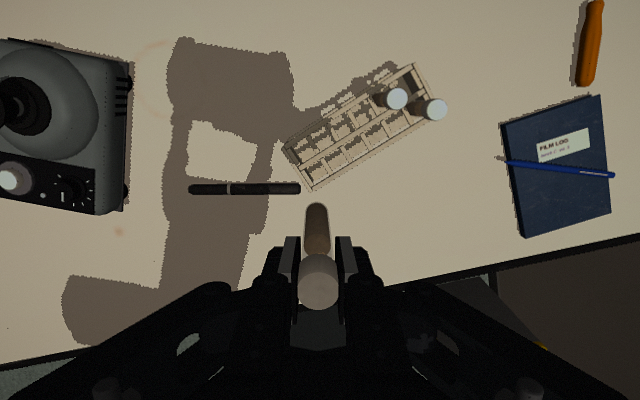

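The tube is out; its foot shows at about (317,210), and the rack has not moved. Work out the tube's lean in the hand, then go to the cup.

```bash
python3 -c "
from h import *
p=imaging.grab_frame('wrist')
s=ctrl.get_state();R=s['eef_rot']
f=atz(p,(317,212),s['position'][2]-75.5); c=atz(p,(318,281),s['position'][2]+28.5)
print('tool offs foot',R.T@(f-s['position']),'cap',R.T@(c-s['position']), s['joint_pos'])
"; python3 -m inch '[{"wx":0,"wy":0,"wz":0,"tx":0.0073,"ty":-0.03,"tz":0,"claw":0.01},{"wx":0,"wy":0,"wz":0,"tx":0.0073,"ty":-0.03,"tz":0,"claw":0.01},{"wx":0,"wy":0,"wz":0,"tx":0.0073,"ty":-0.03,"tz":0,"claw":0.01},{"wx":0,"wy":0,"wz":0,"tx":0.0073,"ty":-0.03,"tz":0,"claw":0.01},{"wx":0,"wy":0,"wz":0,"tx":0.0073,"ty":-0.03,"tz":0,"claw":0.01},{"wx":0,"wy":0,"wz":0,"tx":0.0073,"ty":-0.03,"tz":0,"claw":0.01},{"wx":0,"wy":0,"wz":0,"tx":0.0073,"ty":-0.03,"tz":0,"claw":0.01},{"wx":0,"wy":0,"wz":0,"tx":0.0073,"ty":-0.03,"tz":0,"claw":0.01},{"wx":0,"wy":0,"wz":0,"tx":0.005,"ty":-0.02,"tz":0,"claw":0.01},{"wx":0,"wy":0,"wz":0,"tx":0,"ty":0,"tz":0,"claw":0.01},{"wx":0,"wy":0,"wz":0,"tx":0,"ty":0,"tz":0,"claw":0.01}]';python3 -c "
from h import *
p=imaging.grab_frame('wrist');save(p,'w11')
go(586,147,235,1)
print(imaging.landmark_of(p,'sample_tube')[:2],imaging.landmark_of(p,'cup_floor')[:2],proj(p,(585.5,146.5,121)),proj(p,(585.5,146.5,105)))
"
```

```text
tool offs foot [-3.96891351 -0.14888445 75.50131421] cap [  2.90620642   0.42611623 -28.5011055 ] [-3.84809398e-01  2.27492898e-01  1.63939913e+00  4.30961902e-04
  1.27507824e+00  1.41849251e+00]
clock: 11.0
position: [580.7, 145.6, 232.2]
eef_rot: [[0.972, -0.235, -0.025], [-0.235, -0.972, 0.0], [-0.024, 0.006, -1.0]]
ft_force: [-0.1, -0.8, -0.6]
finger_gap: 0.197
clk 11.05 pos [580.4 145.3 232. ] F [-1.36  0.2  -1.04] gap 16.6 yaw -13.6 tilt [-0.026  0.001] tooldelta mm [ 5.  -2.9 -3.1] per row [ 0.005  -0.0029 -0.0031]
[{'location': [317.0, 208.3], 'score': 0.8}] [{'location': [310.4, 175.4], 'score': 0.71}, {'location': [199.6, 29.6], 'score': 0.34}] [313.97638979 184.37110238] [314.07175037 179.3320469 ]
```

View pics/w11.png

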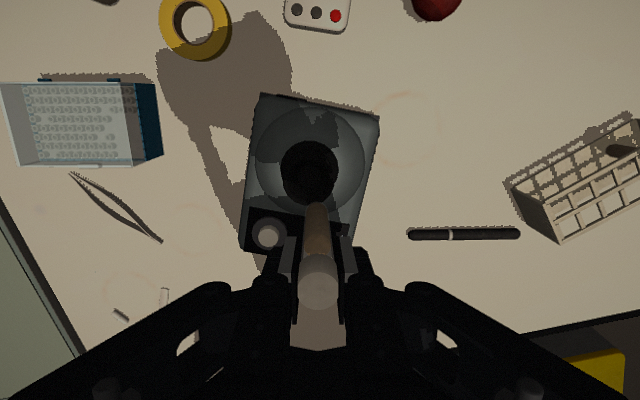

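```bash
python3 -m inch '[{"wx":0.3,"wy":1.4,"wz":0,"tx":0,"ty":0,"tz":0,"claw":0.01},{"wx":0,"wy":0,"wz":0,"tx":0,"ty":0,"tz":0,"claw":0.01},{"wx":0,"wy":0,"wz":0,"tx":0,"ty":0,"tz":0,"claw":0.01}]';python3 -c "
from h import *
p=imaging.grab_frame('wrist');save(p,'w12');s=imaging.grab_frame('scene');save(s,'s12');t=imaging.grab_frame('top');save(t,'t12')
go(586,147,235,1)
st=ctrl.get_state()['position']
for n,c in (('w',p),('s',s)):
  print(n,proj(c,(585.5,146.5,121)),proj(c,(585.5,146.5,105)),'foot',proj(c,st+[0,0,-75.5]),'cap',proj(c,st+[0,0,28.5]), [d['location'] for d in imaging.landmark_of(c,'sample_tube')[:1]+imaging.landmark_of(c,'cup_floor')[:1]])
a=cv2.imread('pics/w12.png')[120:320,220:420];a=cv2.convertScaleAbs(a,alpha=1.8,beta=20);cv2.imwrite('pics/w12z.png',cv2.resize(a,None,fx=3,fy=3))
a=cv2.imread('pics/s12.png')[100:250,200:330];a=cv2.convertScaleAbs(a,alpha=1.8,beta=20);cv2.imwrite('pics/s12z.png',cv2.resize(a,None,fx=4,fy=4))
"
```

```text
clock: 11.4
position: [579.8, 140.6, 233.4]
eef_rot: [[0.97, -0.241, 0.001], [-0.241, -0.97, -0.001], [0.001, 0.001, -1.0]]
ft_force: [-0.1, -0.2, -0.9]
finger_gap: 0.19
clk 11.55 pos [580.2 141.1 233.5] F [ 0.13  0.06 -0.09] gap 16.2 yaw -13.9 tilt [ 0.001 -0.001] tooldelta mm [ 4.2 -7.2 -1.5] per row [ 0.0042 -0.0072 -0.0015]
w [308.42840985 187.76088038] [308.92023645 183.0394526 ] foot [316.41493532 206.36763564] cap [315.70498474 287.13895226] [[316.3, 207.6], [303.1, 181.5]]
s [264.61825469 210.74440743] [265.13758221 215.78495932] foot [266.31392629 199.22373233] cap [262.705622   162.11688123] [[266.4, 197.4], [263.9, 213.9]]
```

View pics/w12z.png

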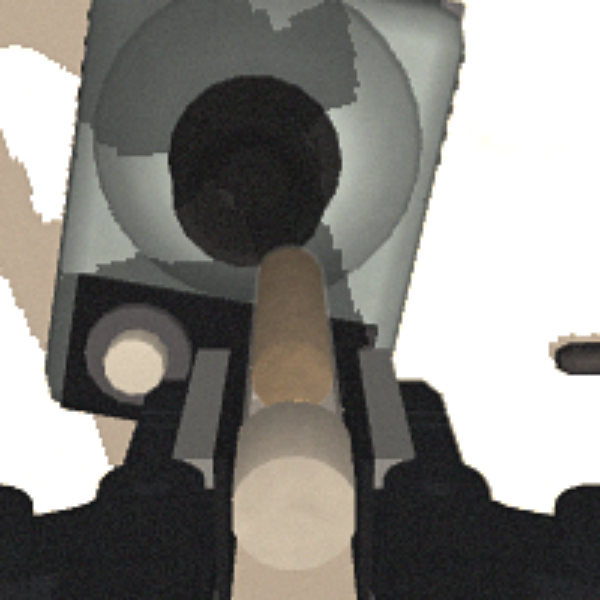

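View pics/s12z.png

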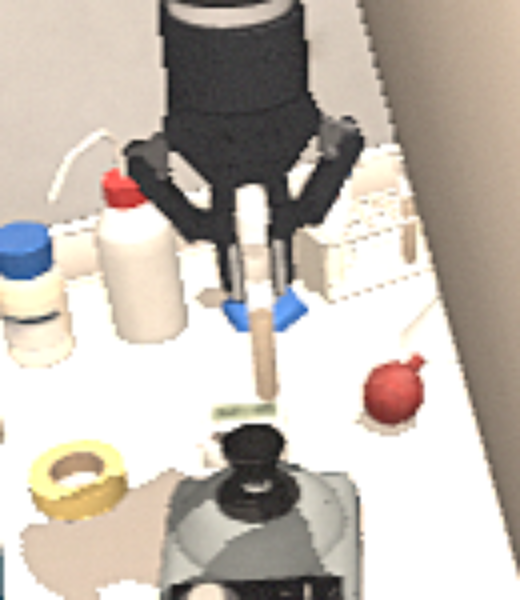

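```bash
python3 -c "
from h import *
p=imaging.grab_frame('wrist');s=imaging.grab_frame('scene')
st=ctrl.get_state()['position'];print(st)
L=imaging.landmark_of(p,'cup_floor')[0]['location']
print('rim',atz(p,(303,183),121),'floor lm',atz(p,L,105),L,'bench button',atz(p,(220+145/3,120+350/3),71), 'foot', atz(p,(316.3,207.6),st[2]-75.5),
'tri',tri([(p,(303,183)),(s,(263,210))]))
Ls=imaging.landmark_of(s,'cup_floor')[0]['location']; print(tri([(p,L),(s,Ls)]))
"
```

```text
[580.19504641 141.74052389 233.07145609]
rim [590.8472125 150.7633392 121.       ] floor lm [590.69487941 148.25122433 105.        ] [306.7, 178.0] bench button [533.86564247 204.0093431   71.        ] foot [579.66282501 142.38584885 157.57145609] tri [590.52915067 149.8237648  121.02636125]
[602.17657556 202.02615876 107.04379012]
```

```bash
python3 -c "
from h import *
go(588.5,148.5,210,1)"; python3 -m inch '[{"wx":0,"wy":0,"wz":0,"tx":0.006,"ty":-0.008,"tz":0.006,"claw":0.01},{"wx":0,"wy":0,"wz":0,"tx":0.001,"ty":-0.001,"tz":0.008,"claw":0.01},{"wx":0,"wy":0,"wz":0,"tx":0,"ty":0,"tz":0.006,"claw":0.01},{"wx":0,"wy":0,"wz":0,"tx":0,"ty":0,"tz":0,"claw":0.01},{"wx":0,"wy":0,"wz":0,"tx":0,"ty":0,"tz":0,"claw":0.01}]';python3 -c "
from h import *
p=imaging.grab_frame('wrist');save(p,'w13');s=imaging.grab_frame('scene');save(s,'s13')
go(588.5,148.5,210,1)
st=ctrl.get_state()['position']
for n,c in (('w',p),('s',s)):
  print(n,proj(c,(588.5,148.5,121)),'foot',proj(c,st+[0,0,-75.5]), [d['location'] for d in imaging.landmark_of(c,'sample_tube')[:1]+imaging.landmark_of(c,'cup_floor')[:1]])
a=cv2.imread('pics/w13.png')[120:320,220:420];a=cv2.convertScaleAbs(a,alpha=2.2,beta=20);cv2.imwrite('pics/w13z.png',cv2.resize(a,None,fx=3,fy=3))
a=cv2.imread('pics/s13.png')[170:240,230:300];a=cv2.convertScaleAbs(a,alpha=1.8,beta=20);cv2.imwrite('pics/s13z.png',cv2.resize(a,None,fx=8,fy=8))
"
```

```text
clk 11.95 pos [580.1 141.7 233.1] F [ 0.38 -0.04  1.21] gap 16.1 yaw -13.9 tilt [ 0.001 -0.001] tooldelta mm [ 6.5 -8.6 23.1] per row [ 0.0065 -0.0086  0.0231]
clock: 12.37
position: [590.0, 150.0, 210.0]
eef_rot: [[0.971, -0.239, -0.0], [-0.239, -0.971, -0.001], [0.0, 0.001, -1.0]]
ft_force: [-0.4, 0.4, -0.2]
finger_gap: 0.19
clk 12.47 pos [590.  149.9 210.3] F [-0.63 -0.55  0.71] gap 16.3 yaw -13.9 tilt [ 0.    -0.001] tooldelta mm [-1.1  1.7  0.3] per row [-0.0011  0.0017  0.0003]
w [319.64388805 202.3909521 ] foot [317.30250963 206.67865927] [[315.7, 207.1], [317.3, 194.9]]
s [263.40598817 210.32636767] foot [262.16856528 205.74375389] [[259.9, 205.5], [263.5, 215.7]]
```

View pics/w13z.png

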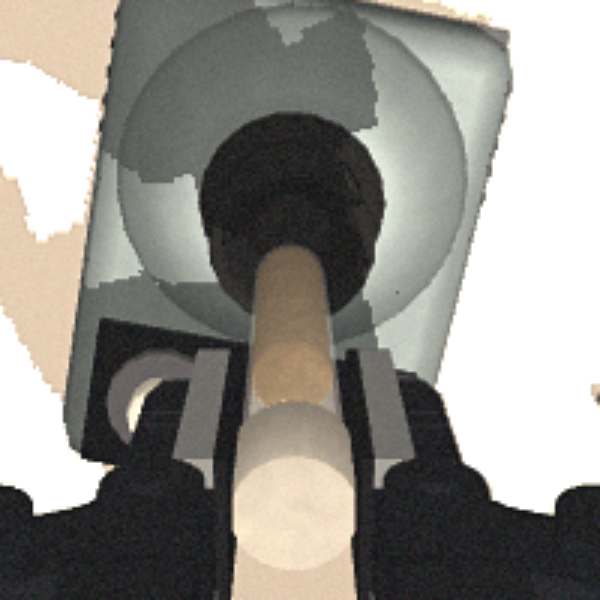

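View pics/s13z.png

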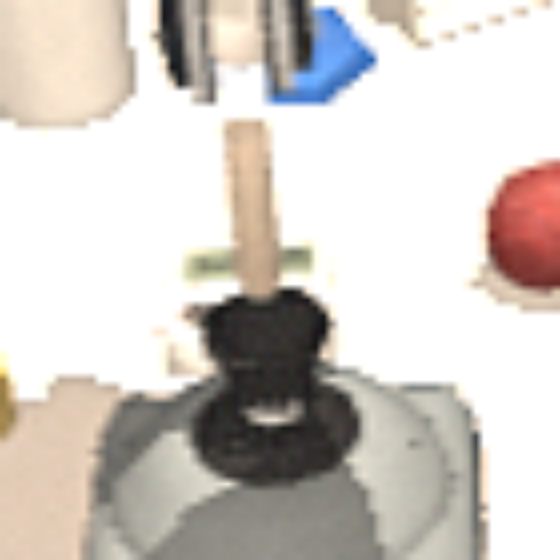

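Wrist and scene views both show the foot over the cup: laterally at x = 317 px against 317 for the rim centre, and the estimated cup axis is (589,150) with TCP (590,150). The tube is upright. Lower to just above the floor.

```bash
python3 -m inch '[{"wx":0,"wy":0,"wz":0,"tx":-0.0005,"ty":0,"tz":0.008,"claw":0.01},{"wx":0,"wy":0,"wz":0,"tx":0,"ty":0,"tz":0.007,"claw":0.01},{"wx":0,"wy":0,"wz":0,"tx":0,"ty":0,"tz":0.004,"claw":0.01},{"wx":0,"wy":0,"wz":0,"tx":0,"ty":0,"tz":0,"claw":0.01},{"wx":0,"wy":0,"wz":0,"tx":0,"ty":0,"tz":0,"claw":0.01}]';python3 -c "
from h import *
go(589.3,150,180.5)
"
```

```text
clock: 13.08
position: [589.7, 149.8, 190.5]
eef_rot: [[0.971, -0.24, 0.002], [-0.24, -0.971, -0.001], [0.003, 0.0, -1.0]]
ft_force: [-0.4, -0.3, 1.2]
finger_gap: 0.189
clk 13.08 pos [589.7 149.8 190.5] F [-0.39 -0.35  1.25] gap 16.2 yaw -13.9 tilt [ 0.002 -0.001] tooldelta mm [-0.5 -0.1 10. ] per row [-0.0005 -0.0001  0.01  ]
```

```bash
python3 -m inch '[{"wx":0,"wy":0,"wz":0,"tx":-0.0003,"ty":0,"tz":0.004,"claw":0.01},{"wx":0,"wy":0,"wz":0,"tx":0,"ty":0,"tz":0.002,"claw":0.01},{"wx":0,"wy":0,"wz":0,"tx":0,"ty":0,"tz":0,"claw":0.01},{"wx":0,"wy":0,"wz":0,"tx":0,"ty":0,"tz":0,"claw":0.01}]';python3 -c "
from h import *
go(589.3,150,180.5)
"
python3 -m inch '[{"wx":0,"wy":0,"wz":0,"tx":0,"ty":0,"tz":0.002,"claw":0.01},{"wx":0,"wy":0,"wz":0,"tx":0,"ty":0,"tz":0,"claw":0.01}]';python3 -c "
from h import *
go(589.3,150,180.5)
"
python3 -m inch '[{"wx":0,"wy":0,"wz":0,"tx":0,"ty":0,"tz":0.002,"claw":0.01},{"wx":0,"wy":0,"wz":0,"tx":0,"ty":0,"tz":0,"claw":0.01}]';python3 -c "
from h import *
go(589.3,150,180.5)
"
```

```text
clock: 13.42
position: [589.5, 149.9, 183.8]
eef_rot: [[0.971, -0.24, 0.002], [-0.24, -0.971, -0.001], [0.002, 0.0, -1.0]]
ft_force: [-0.6, -0.2, 0.6]
finger_gap: 0.192
clk 13.42 pos [589.5 149.9 183.8] F [-0.55 -0.17  0.63] gap 16.4 yaw -13.9 tilt [ 0.002 -0.001] tooldelta mm [-0.2 -0.1  3.3] per row [-0.0002 -0.0001  0.0033]
clock: 13.58
position: [589.6, 149.9, 181.7]
eef_rot: [[0.971, -0.24, 0.003], [-0.24, -0.971, -0.001], [0.003, -0.0, -1.0]]
ft_force: [0.6, 0.3, -0.5]
finger_gap: 0.189
clk 13.58 pos [589.6 149.9 181.7] F [ 0.59  0.31 -0.53] gap 16.1 yaw -13.9 tilt [ 0.003 -0.001] tooldelta mm [-0.3 -0.   1.2] per row [-0.0003 -0.      0.0012]
clock: 13.75
position: [590.0, 150.0, 180.2]
eef_rot: [[0.971, -0.24, 0.004], [-0.24, -0.971, -0.0], [0.004, -0.001, -1.0]]
ft_force: [0.5, -0.6, 2.2]
finger_gap: 0.19
clk 13.75 pos [590.  150.  180.2] F [ 0.53 -0.6   2.17] gap 16.2 yaw -13.9 tilt [ 0.004 -0.   ] tooldelta mm [-0.7  0.1 -0.3] per row [-0.0007  0.0001 -0.0003]
```

First contact at 180.2 mm, as predicted, with hardly any side force. Press on in small steps towards 8 N.

```bash
python3 -m inch '[{"wx":0,"wy":-0.2,"wz":0,"tx":0,"ty":0,"tz":0.002,"claw":0.01},{"wx":0,"wy":0,"wz":0,"tx":0,"ty":0,"tz":0,"claw":0.01}]';python3 -m inch '[{"wx":0,"wy":0,"wz":0,"tx":0,"ty":0,"tz":0.002,"claw":0.01},{"wx":0,"wy":0,"wz":0,"tx":0,"ty":0,"tz":0,"claw":0.01}]';python3 -c "
from h import *
F=[];
for i in range(4): imaging.grab_frame('wrist'); F.append(ctrl.get_state()['ft_force'])
print(np.mean(F,0));go(589.3,150,175.4)
"
```

```text
clock: 13.92
position: [590.5, 150.0, 179.3]
eef_rot: [[0.971, -0.24, 0.003], [-0.24, -0.971, 0.0], [0.002, -0.001, -1.0]]
ft_force: [-1.6, -0.2, 3.3]
finger_gap: 0.194
clock: 14.08
position: [590.9, 149.9, 178.2]
eef_rot: [[0.971, -0.24, 0.004], [-0.24, -0.971, 0.001], [0.004, -0.002, -1.0]]
ft_force: [-0.8, 0.0, 4.3]
finger_gap: 0.192
[-1.42803528 -0.2841036   4.8617391 ]
clk 14.28 pos [590.9 149.9 178.3] F [-1.75 -0.42  5.36] gap 16.2 yaw -13.9 tilt [0.004 0.001] tooldelta mm [-1.6  0.3  2.9] per row [-0.0016  0.0003  0.0029]
```

```bash
python3 -m inch '[{"wx":0,"wy":-0.2,"wz":0,"tx":-0.001,"ty":0,"tz":0.0025,"claw":0.01},{"wx":0,"wy":0,"wz":0,"tx":0,"ty":0,"tz":0,"claw":0.01},{"wx":0,"wy":0,"wz":0,"tx":-0.0005,"ty":0,"tz":0.002,"claw":0.01},{"wx":0,"wy":0,"wz":0,"tx":0,"ty":0,"tz":0,"claw":0.01}]';python3 -c "
from h import *
F=[];
for i in range(4): imaging.grab_frame('wrist'); F.append(ctrl.get_state()['ft_force'])
print(np.mean(F,0));go(589.3,150,175.4)
"
```

```text
clock: 14.62
position: [590.8, 150.0, 175.7]
eef_rot: [[0.971, -0.24, 0.005], [-0.24, -0.971, 0.001], [0.005, -0.002, -1.0]]
ft_force: [-0.9, -0.5, 7.4]
finger_gap: 0.19
[-1.04184075 -1.12670009  6.7833709 ]
clk 14.82 pos [590.9 150.  176. ] F [-0.98 -0.76  6.9 ] gap 16.3 yaw -13.9 tilt [0.006 0.001] tooldelta mm [-1.5  0.4  0.6] per row [-0.0015  0.0004  0.0006]
```

```bash
python3 -m inch '[{"wx":0,"wy":-0.2,"wz":0,"tx":-0.001,"ty":0,"tz":0.0015,"claw":0.01},{"wx":0,"wy":0,"wz":0,"tx":0,"ty":0,"tz":0.0006,"claw":0.01}]';python3 -c "
from h import *
F=[];P=[]
for i in range(6): w=imaging.grab_frame('wrist'); t=ctrl.get_state();F.append(t['ft_force']);P.append(t['position'])
print(np.mean(F,0),np.mean(P,0));go(589.3,150,175.4);save(w,'w14')
s=imaging.grab_frame('scene');save(s,'s14')
a=cv2.imread('pics/s14.png')[170:240,230:300];a=cv2.convertScaleAbs(a,alpha=1.8,beta=20);cv2.imwrite('pics/s14z.png',cv2.resize(a,None,fx=8,fy=8))
a=cv2.imread('pics/w14.png')[120:320,220:420];a=cv2.convertScaleAbs(a,alpha=2.2,beta=20);cv2.imwrite('pics/w14z.png',cv2.resize(a,None,fx=3,fy=3))
"
```

```text
clock: 14.98
position: [590.7, 150.0, 175.3]
eef_rot: [[0.971, -0.24, 0.005], [-0.24, -0.971, 0.002], [0.005, -0.003, -1.0]]
ft_force: [-1.8, -1.0, 8.1]
finger_gap: 0.193
[-1.63225589 -1.1745841   7.20907931] [590.76172371 150.0194149  175.47840335]
clk 15.28 pos [590.8 150.  175.5] F [-1.73 -2.17  7.38] gap 16.3 yaw -13.9 tilt [0.005 0.002] tooldelta mm [-1.4  0.4  0.1] per row [-0.0014  0.0004  0.0001]
```

View pics/w14z.png

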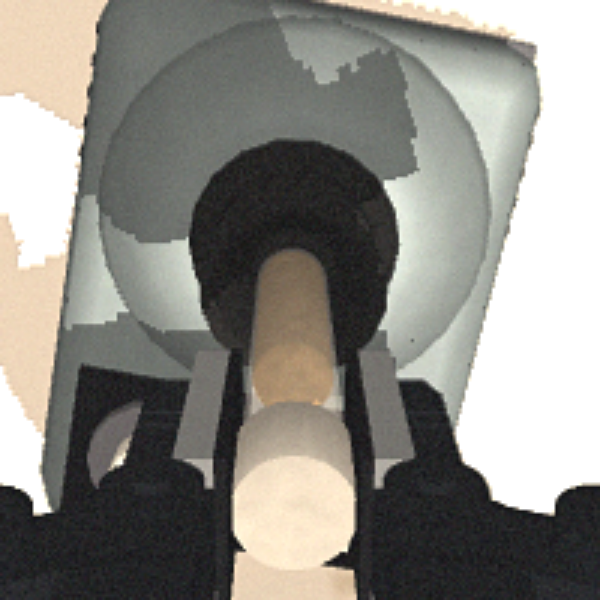

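View pics/s14z.png

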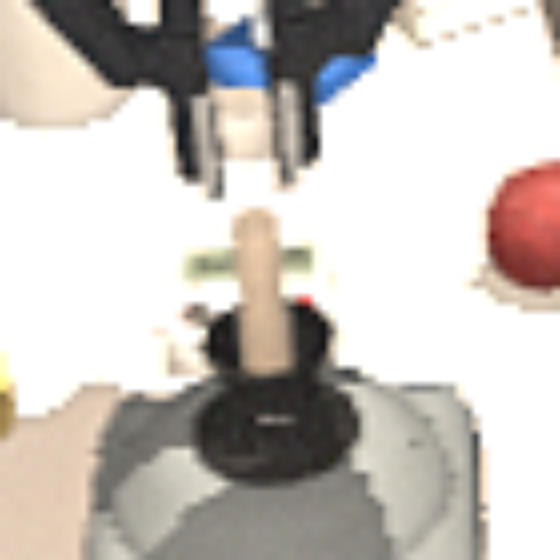

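The scene view shows the tube standing inside the cup: its visible end at zoomed (268,373) is where the front rim should hide it. The stem is nearly swallowed. Force and height say about 4.5 mm, so one small nudge with side relief, then hold.

```bash
python3 -m inch '[{"wx":0,"wy":-0.2,"wz":0,"tx":-0.0015,"ty":0.0005,"tz":0.001,"claw":0.01},{"wx":0,"wy":0,"wz":0,"tx":-0.0005,"ty":0.0003,"tz":0.0006,"claw":0.01}]';python3 -c "
from h import *
F=[];P=[]
for i in range(10): w=imaging.grab_frame('wrist'); t=ctrl.get_state();F.append(t['ft_force']);P.append(t['position'])
print(np.mean(F,0),np.mean(P,0));go(589.3,150,175.4)
"
```

```text
clock: 15.5
position: [590.0, 149.9, 175.5]
eef_rot: [[0.971, -0.24, 0.006], [-0.24, -0.971, 0.003], [0.005, -0.005, -1.0]]
ft_force: [-0.1, -0.2, 7.6]
finger_gap: 0.193
[-0.34203784 -0.15481355  7.33480522] [590.00900091 149.91228564 175.60853279]
clk 16.0 pos [590.  149.9 175.6] F [-0.13  0.06  7.3 ] gap 16.7 yaw -13.9 tilt [0.006 0.003] tooldelta mm [-0.7  0.1  0.2] per row [-0.0007  0.0001  0.0002]
```

Side force is gone. One last 0.5 mm, then hold over 3 s while logging.

```bash
python3 -m inch '[{"wx":0,"wy":0,"wz":0,"tx":-0.0002,"ty":0,"tz":0.0014,"claw":0.01}]';python3 -c "
from h import *
F=[];P=[]
for i in range(80): w=imaging.grab_frame('wrist' if i<79 else 'scene'); t=ctrl.get_state();F.append(t['ft_force']);P.append(t['position'])
F=np.array(F);P=np.array(P)
for k in range(0,80,20): print(F[k:k+20].mean(0).round(2),P[k:k+20].mean(0).round(2))
go(589.3,150,175.4);save(w,'s15')
print(imaging.landmark_of(w,'sample_tube')[:1])
t=imaging.grab_frame('top');save(t,'t15')
for n,q in (('s15',''),('t15','')): pass
a=cv2.imread('pics/s15.png')[170:240,230:300];a=cv2.convertScaleAbs(a,alpha=1.8,beta=20);cv2.imwrite('pics/s15z.png',cv2.resize(a,None,fx=8,fy=8))
"
```

```text
clock: 16.08
position: [590.4, 149.9, 175.1]
eef_rot: [[0.971, -0.24, 0.009], [-0.24, -0.971, 0.003], [0.008, -0.005, -1.0]]
ft_force: [-0.5, -1.5, 7.7]
finger_gap: 0.192
[-0.74 -0.62  8.13] [590.36 149.94 175.07]
[-0.83 -0.52  8.11] [590.36 149.94 175.08]
[-0.99 -0.39  8.  ] [590.37 149.94 175.08]
[-0.92 -0.43  7.95] [590.36 149.94 175.08]
clk 20.08 pos [590.4 150.  175.1] F [-0.61 -0.42  7.32] gap 16.1 yaw -13.9 tilt [0.008 0.003] tooldelta mm [-1.   0.2 -0.3] per row [-0.001   0.0002 -0.0003]
[]
```

View pics/s15z.png

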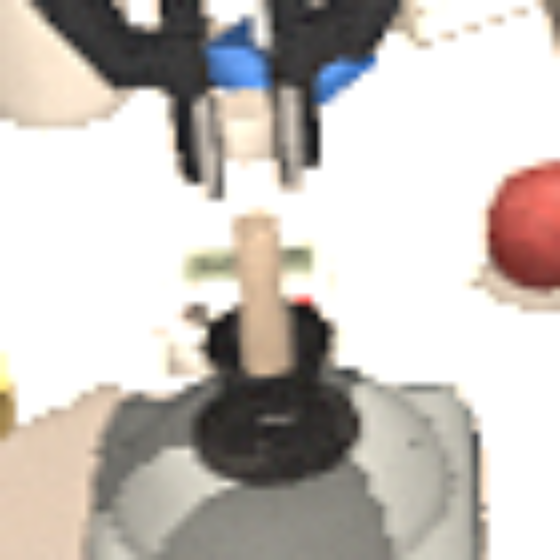

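View pics/t15.png

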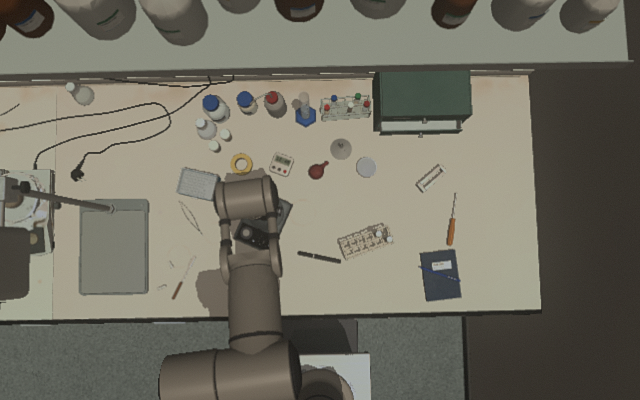

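Held for 4 s at a steady 8 N, with the TCP 5.1 mm below first contact. The top view shows the rack at (366,240) and marker at (319,257), where they started. Handing in.

```bash
python3 -c "
from bench import ticket; print(ticket.hand_in())"
```

```text
the job is handed in; nothing more can be done
None
```

I handed in the job at about 20 s with the gripper still holding the sample tube and keeping the cup pressed down about 5 mm.

- **Button:** pressed to its stop (16 N, tip at 65.8 mm) and held about 0.25 s. A wrist picture after release showed it up again, and the force was back to zero.
- **Tube:** gripped by its cap at 50 N and lifted out without visibly moving the rack. It was upright and centred over the cup in both camera views. It touched the cup floor at TCP height 180.2 mm; I had predicted 180.5 mm.
- **Hold:** for the last 4 s the force was steady at 8.0–8.1 N and the TCP sat 5.1 mm below first contact. Both agree with half travel (8 N at 5 mm). Side force was about 1 N and tool tilt about 0.5°.
- **Other things:** in the last top view the rack and marker were where they started; I did not measure the others, but saw nothing moved.

**Checks that disagreed or failed:**
- The top camera put the cup about 6–8 mm from where the wrist camera did. I used the wrist and scene views, and the near-zero side force supported that.
- The network missed the tube in the last scene picture, and two readings that I combined from two views were off.
- The black line on the stem was too small to read, so the press depth rests on force and height alone.

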